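# Load the transfer slide and bring it to its detent

## Task

While the grey carriage is still back at the loading end of its slide, lay the steel strap and the copper link flat in their matching compartments on it. Then take the carriage by its red grip and slide it towards the blue station block until you feel the ball detent click into the notch, without running on past it, and finish there still gripping the red grip, with the carriage seated in the notch and both parts in their compartments. Leave the other things on the bench where they are.

Things in the scene. Friction and masses are not known exactly. Their poses are not given: they have to be found in the camera images.
- slide_base: Transfer slide, fixed to the bench at a place and yaw that vary: aluminium base plate 200 x 430 x 8 mm with a steel rail along its long side. Origin on the bench, under the rail's middle; its y axis runs along the rail from the loading end (-y) to the station (+y), its z axis up. The plate spans x -70 to +130 mm.
- carriage: Grey carriage plate 120 (x) x 190 (y) x 12 mm that slides only along the slide base's y axis (axes parallel to the base's) against about 1.5 N of friction; it stays where left. Origin at the centre of the plate's top face, 40 mm above the bench. It starts at y -100 to -60 mm in the base frame and can travel to y +115 mm.
- notch (a point): The detent notch on the carriage: the gap between two steel noses, at y -8.5 and +8.5 mm, on the plate's +x edge (at +64, 0, -6 mm in the carriage frame, same axes). A yellow tick on the plate's top marks it.
- strap_bay (a point): Centre of the floor of the strap's compartment on the carriage (at -27, -35, 0 mm in the carriage frame, same axes): pocket 31 mm (x) x 110 mm (y), its long side along the rail, between white ribs 4 mm thick and 5 mm high; the middle 62 mm of each long side is open, for fingers.
- link_bay (a point): Centre of the floor of the link's compartment on the carriage (at 0, +60, 0 mm in the carriage frame, same axes): pocket 80 mm (x) x 37 mm (y), its long side across the rail, between white ribs 4 mm thick and 5 mm high; the middle 44 mm of each long side is open, for fingers.
- grip_fin (a point): Middle of the red upright grip on the carriage, 30 mm (x) x 14 mm (y, along the rail) x 40 mm high. The point lies half-way up it, 20 mm above the carriage's top face (at +38, -78, +20 mm in the carriage frame, same axes). Pinch it along y from above.
- station: Blue station block 35 x 44 mm, 48 mm high, clamped beside the rail at a place along it that varies. Axes parallel to the slide base's; origin on the bench on the rail's centre line, where the carriage's origin stands (seen from above) when the ball is in the notch. The block spans x +85 to +120 mm from there, with a yellow line on its top at y = 0.
- ball (a point): Centre of the station's spring-loaded brass ball, 12 mm across. As the carriage moves to +y the ball resists over the first nose from about 18 to 8.5 mm before the notch (up to about 8 N), then pulls the carriage forward, is neutral in the notch, and beyond it resists again with about 7 N; the second nose's crest is 8.5 mm past the notch.
- strap: Steel strap, a flat bar 100 (x) x 24 (y) x 8 mm with two holes, about 140 g, lying flat on the bench. Origin at the centre of its underside, x along its length; either end may lead.
- link: Copper link, a flat bar 70 (x) x 30 (y) x 8 mm with two holes, about 140 g, lying flat on the bench. Origin at the centre of its underside, x along its length; either end may lead.
- screwdriver: Bystander: red-handled screwdriver lying between the robot and the slide.
- wrench: Bystander: steel wrench lying to the left, nearer the robot than the slide.
- spacer: Bystander: black plastic spacer bar 60 x 20 x 10 mm lying near the two parts; not to be loaded.
- screw_jar: Bystander: small jar with a yellow cap, 52 mm wide, 60 mm high.
- oil_bottle: Bystander: bottle with a red cap, 48 mm wide, 150 mm high, beyond the left end of the slide.
Things that resemble listed ones, but are neither listed nor needed, are in the scene too. What is shaped like the strap but pink or turquoise is not meant.

How it is judged:
On the way, in this order (a step that is already met when the one before it is completed fails the run):
1. strap and link both lie flat in their compartments, let go, with the carriage still at least 60 mm short of the notch (horizontal distance between strap and strap_bay below 0.008 m and z of strap in the frame of strap_bay between -0.002 and 0.002 m and angle between the x axis of strap and the y axis of carriage, either way round below 0.13 rad and horizontal distance between link and link_bay below 0.008 m and z of link in the frame of link_bay between -0.002 and 0.002 m and angle between the x axis of link and the x axis of carriage, either way round below 0.13 rad and contact force between the fingers and strap below 0.1 N and contact force between the fingers and link below 0.1 N and y of carriage in the frame of station below -0.06 m), for 0.2 s.
2. the loaded carriage stands in the notch, its red grip held (horizontal distance between strap and strap_bay below 0.008 m and z of strap in the frame of strap_bay between -0.002 and 0.002 m and angle between the x axis of strap and the y axis of carriage, either way round below 0.13 rad and horizontal distance between link and link_bay below 0.008 m and z of link in the frame of link_bay between -0.002 and 0.002 m and angle between the x axis of link and the x axis of carriage, either way round below 0.13 rad and contact force between the fingers and strap below 0.1 N and contact force between the fingers and link below 0.1 N and y of carriage in the frame of station between -0.003 and 0.003 m and contact force between the fingers and carriage above 2 N and distance between the grasp point and grip_fin below 0.03 m and linear speed of carriage below 0.01 m/s), for 0.3 s.
At the end, for the whole second after the job is handed in: Carriage at rest within 3 mm of the notch, red grip held (fingers press over 2 N, tool point within 30 mm of its middle); strap and link flat in their compartments (8 mm of the centre, 2 mm of the floor, 0.13 rad), not touched by the fingers (all of step 2); the arm keeps its last pose, push and grip.
It fails at once if the carriage ran through the notch (more than 12 mm past it) (y of carriage in the frame of station above 0.012 m).
It fails at once if another thing on the bench was shifted by more than 20 mm (distance of any of screwdriver, wrench, spacer, screw_jar, oil_bottle from where it was at the start of the episode above 0.02 m).
It also fails if it takes over 72 s, if anything falls off the work surface, if the arm or the gripper's body presses on something with over 40 N, if the wrist force passes 120 N, or if a joint passes its speed limit or range.

## Robot

A 6-joint arm with a two-finger parallel gripper is mounted at the origin on the work surface. World frame = base frame: x ahead of the robot, y to its left, z up, the work surface at z = 0. Lengths are in m, angles in rad, forces in N, time in s.
With the tool pointing down it reaches from about 0.325 to 0.85 m from the base axis. Payload 4.4 kg.
Tool frame: the origin (TCP) lies between the finger pads, 19 mm behind the fingertips; this is the grasp point; z points along the fingers, y is the line along which they close (so a half turn about z gives the same grasp; the last joint's range is limited). The gripper opens to 94 mm and grips with 3 to 60 N. Pads are 16 mm wide; open, the fingers measure 119 mm over their backs; the gripper's body (75 mm by 177 mm) begins 78 mm behind the grasp point.
Start: joints at [-1.27, 0.207, 1.542, -0, 1.393, -0.15], TCP at [0.251, -0.518, 0.224] pointing down, gripper open.
Joint ranges: [-2.73, 2.73], [-0.86, 2.22], [0.23, 2.46], [-1.11, 4.25], [0.08, 2.63], [-2.82, 2.82]. Speed limits (rad/s): [2.79, 2.79, 3.14, 3.14, 3.14, 3.14].

## Interface

Orientations are given as [roll, pitch, yaw] about the fixed x, y, z axes, in that order (R = Rz(yaw) Ry(pitch) Rx(roll)).
In Python, from plant import * gives the robot as it stands.
- The arm moves only by the shell command python3 -m jog 'ROWS' [OPENING] [FORCE]. ROWS is JSON, a list of rows, each a list of 4 numbers: the shift along the tool's x, y, z scaled (see below), then the turn about the tool's z scaled (see below). A call has exactly 10 rows; each row shifts and turns the commanded pose from where the row before left it, along the tool's axes as they then stand; what a row does not reach is not made up. The controller multiplies each number of a shift by 200 mm and each number of a turn by 60 degrees. A row lasts 1/10 s, in which the tool goes at most 50 mm and 8.59 degrees, less where a joint would pass 70% of its speed; a pose out of reach is approached as far as the arm can. A call with a number of a shift or a turn outside -1 to 1 is refused whole. A call with a gripper value outside its range is refused whole. OPENING is the opening, from 0 (shut) to 1 (fully open), set as the call begins (- or left out, the last holds). The fingers move at their own pace and stop on an object; FORCE is the grip in N (left out, the last holds). Time passes only in rows, so rows that do not move let the fingers close, or fill a call up. It gives the time, the measured TCP pose, the force, the opening and the grip force at its end, in the units of the state.
- sense(): the state, without advancing time (a new reading comes with each control period).
- read_camera(name): name is "side" or "top" or "wrist"; returns a dict with "image" (400x640x3 uint8, blue, green, red), "fx", "fy", "cx", "cy" (pixels), "rvec" (rotation vector, rad) and "tvec" (3), from world to camera coordinates, as OpenCV has them. Camera axes: x right, y down, z forward; pixel columns grow to the right and rows downward; lengths in m; the calibration is good to about 2 mm. A picture is of the moment at which its call begins. There is no depth.
- close_job(): hands the job in; it is judged then, once.
The state is a dict: "t": time; "joint_pos": joint angles; "joint_vel": joint speeds; "joint_torque": joint torques, N m; "ee_pos": TCP position; "tcp_rot": TCP orientation; "wrist_force": force on the tool from outside, world axes, zero at the start; "ft_torque": the same for the moment, N m; "gripper_width": opening from 0.0 (shut) to 1.0 (fully open); "finger_force": force on a finger pad.
Only numpy, scipy, OpenCV 4.12 (cv2) and the standard library are available. Lean on these libraries where they do the work, as an engineer would, in place of code of your own. Each camera call takes 0.05 s, during which the arm holds its last target. There are 200 camera calls.

## Working session

There is one attempt and no reset: what is moved stays moved. The work goes in short steps, Python scripts to look and compute and a shell command to move; the robot and the scene stay as the last step left them, time stands still between calls to the robot, and variables do not carry over. Pictures are saved under pics/ and viewed, at most 10 in all, crops included, and the job is handed in when it is done.

```bash
mkdir -p pics; cat > h.py <<'E'
from plant import *
import numpy as np, cv2
from scipy.spatial.transform import Rotation as R
def ray(c,u,v,z):
    M,_=cv2.Rodrigues(np.array(c['rvec'],float)); t=np.array(c['tvec'],float).reshape(3)
    o=-M.T@t; d=M.T@np.array([(u-c['cx'])/c['fx'],(v-c['cy'])/c['fy'],1])
    return o+d*(z-o[2])/d[2]
def proj(c,P):
    K=np.array([[c['fx'],0,c['cx']],[0,c['fy'],c['cy']],[0,0,1]],float)
    return cv2.projectPoints(np.array(P,float).reshape(-1,3),np.array(c['rvec'],float),np.array(c['tvec'],float),K,None)[0].reshape(-1,2)
E
python3 - <<'E'
from h import *
import pickle
for n in('top','side'):
    c=read_camera(n); cv2.imwrite(f'pics/{n}.png',c['image']); pickle.dump(c,open(f'{n}.pkl','wb'))
    print(n,c['fx'],c['cx'],c['cy'],c['rvec'],c['tvec'])
print(sense())
E
```

```text
top 458.1617236801935 318.9301876296018 203.9081814433136 [ 2.14027611 -2.16584359  0.12353709] [0.05358661 0.52861076 1.45282843]
side 421.8250059640861 322.4293252248994 189.0393699548626 [ 2.37130321 -0.12284216  0.0414777 ] [-0.5056035   0.11161593  1.08910268]
{'t': 0.1, 'joint_pos': array([-1.27050891e+00,  2.07320891e-01,  1.54275579e+00,  2.05341078e-05,
        1.39352189e+00, -1.50492109e-01]), 'joint_vel': array([-2.89615188e-04, -7.81827620e-04, -3.49741603e-03, -1.03943647e-03,
        2.20317099e-05, -7.91488989e-04]), 'joint_torque': array([ 3.32751679e-04, -3.71861744e+01, -2.82292217e+01,  7.01340870e-02,
        3.11150670e-02, -5.81932591e-05]), 'ee_pos': array([ 0.25030747, -0.51691264,  0.22324102]), 'tcp_rot': array([-3.13961244e+00, -3.20711959e-04,  4.50775568e-01]), 'wrist_force': array([0.21278035, 0.34862998, 0.30055695]), 'ft_torque': array([ 0.00207469, -0.02024432,  0.02738075]), 'finger_force': 0.0, 'gripper_width': 0.9996150353260139}
```

View pics/top.png

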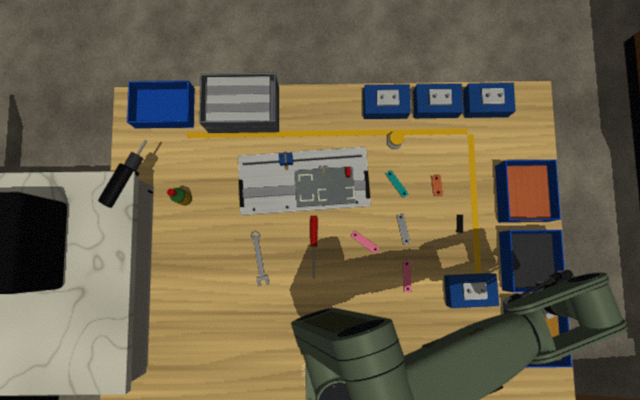

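The top view shows the slide at (240–370, 150–212), the steel strap near (403,229), the copper link near (437,185) and the blue station near (286,158). I'll enlarge that area.

```bash
python3 - <<'E'
from h import *
im=cv2.imread('pics/top.png')
a=cv2.resize(im[140:220,230:380],None,fx=5,fy=5,interpolation=cv2.INTER_CUBIC)  # 750x400
b=cv2.resize(im[165:255,375:475],None,fx=6,fy=6,interpolation=cv2.INTER_CUBIC)  # 600x540
cv2.imwrite('pics/a.png',a);cv2.imwrite('pics/b.png',b)
E
```

```text
(no output)
```

View pics/a.png

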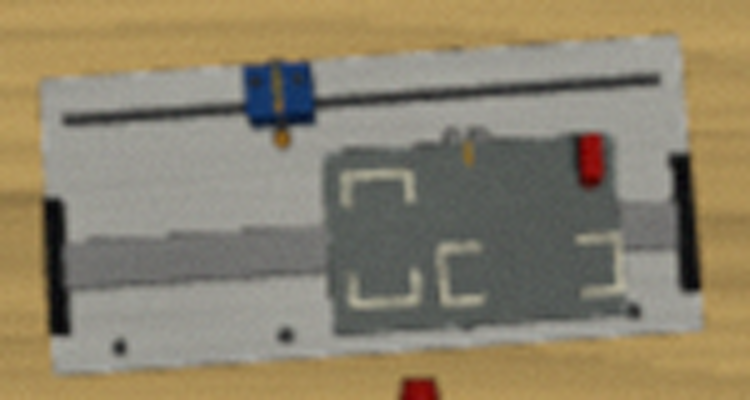

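View pics/b.png

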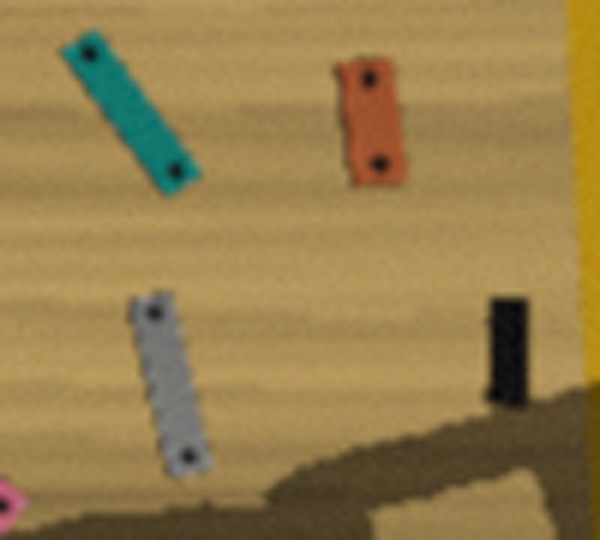

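View pics/side.png

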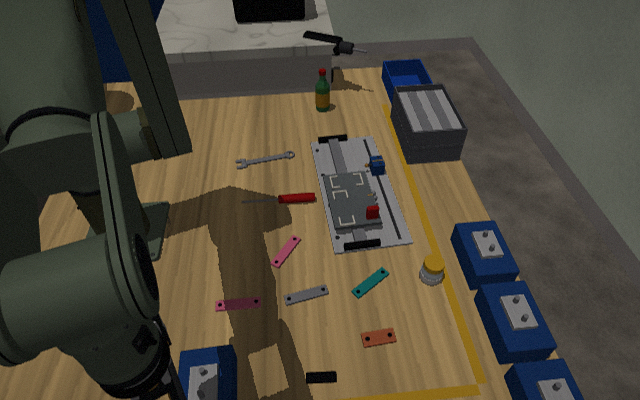

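```bash
cat > m.py <<'E'
from h import *
import pickle,json
from scipy.optimize import least_squares
c=pickle.load(open('top.pkl','rb'))
A=lambda p:(230+(p[0]+.5)/5-.5,140+(p[1]+.5)/5-.5)
B=lambda p:(375+(p[0]+.5)/6-.5,165+(p[1]+.5)/6-.5)
mm=1e-3
base=[((130,215,8),(42,80)),((130,-215,8),(680,38)),((-70,-215,8),(703,327)),((-70,215,8),(57,372))]
car=[((44,82.5,5),(342,171)),((44,37.5,5),(412,171)),((-44,82.5,5),(352,307)),((-44,37.5,5),(420,302)),((-7.5,24,5),(438,245)),((-46.5,24,5),(443,306)),((-7.5,-94,5),(622,236)),((-46.5,-94,5),(625,295))]
def W(q,P): 
    P=np.array(P,float)*mm; cs,s=np.cos(q[2]),np.sin(q[2])
    return np.c_[q[0]+cs*P[:,0]-s*P[:,1],q[1]+s*P[:,0]+cs*P[:,1],P[:,2]]
obs=np.array([A(p) for _,p in base+car])
def f(x):
    wb=W(x[:3],[a for a,_ in base]); wc=W(x[:3],[(a[0],a[1]+1e3*x[3],a[2]+40) for a,_ in car])
    return (proj(c,np.r_[wb,wc])-obs).ravel()
s=least_squares(f,[.45,.2,0,-.08]); q=s.x
print('base',q,'res',np.abs(s.fun).max())
def inb(w): 
    d=w[:2]-q[:2]; cs,sn=np.cos(q[2]),np.sin(q[2]); return np.array([cs*d[0]+sn*d[1],-sn*d[0]+cs*d[1]])
for n,p,z in(('line0',(277,62),.048),('line1',(281,123),.048),('ball',(282,140),.034),('tick',(468,153),.04)):
    w=ray(c,*A(p),z); print(n,w,inb(w))
for n,p1,p2 in(('strap',(155,313),(190,456)),('link',(369,79),(380,163))):
    a,b=ray(c,*B(p1),.008),ray(c,*B(p2),.008); d=b-a
    print(n,(a+b)/2,np.linalg.norm(d),'yaw',np.arctan2(d[1],d[0]))
cp=lambda x,y,z:W(q[:3],[(x,y+1e3*q[3],z+40)])[0]
for n,v in(('strap_bay',(-27,-35,0)),('link_bay',(0,60,0)),('fin',(38,-78,20)),('carr',(0,0,0))): print(n,cp(*v))
E
python3 m.py
```

```text
base [ 0.58220225  0.09567741  0.05410226 -0.06727101] res 0.7975600114074552
line0 [0.69917064 0.15582061 0.048     ] [0.12004954 0.05373003]
line1 [0.65863483 0.15330571 0.048     ] [0.07943705 0.05341082]
ball [0.65028334 0.1538148  0.034     ] [0.07112531 0.05437077]
tick [0.63880812 0.0320929  0.04      ] [ 0.05308466 -0.06655249]
strap [ 0.44742461 -0.2275353   0.008     ] 0.07991594037702798 yaw -2.9350313774019514
link [ 0.59133211 -0.34361845  0.008     ] 0.04712559839905604 yaw -3.0559757280623794
strap_bay [ 0.56077215 -0.00790401  0.04      ]
link_bay [0.58259543 0.08841704 0.04      ]
fin [ 0.6280023  -0.04732616  0.06      ]
carr [0.58583998 0.02850483 0.04      ]
```

The carriage-frame fit is consistent: 0.8 px residual, notch about 120 mm ahead, and hole spacing matches the part sizes. Next I move over the strap.

```bash
cat > d.py <<'E'
import sys
from h import *
x,y,z,w=map(float,sys.argv[1:5]); s=sense(); p=s['ee_pos']; yaw=R.from_euler('xyz',s['tcp_rot']).as_euler('xyz')[2]
turn=-(((w-yaw)+np.pi)%(2*np.pi)-np.pi)
d=np.array([x,y,z])-p
f=lambda a:np.array([np.cos(a)*d[0]+np.sin(a)*d[1],np.sin(a)*d[0]-np.cos(a)*d[1],-d[2]])/.2
print('turn units',round(turn/np.radians(60),4),'shift after turn',f(w).round(4),'without',f(yaw).round(4),'mm',(d*1e3).round(1),'t',s['t'],'q6',s['joint_pos'][5].round(2),'rp',s['tcp_rot'][:2].round(4))
E
python3 -m jog '[[0,0,0,0.117],[0,0,0,0.117],[0.158,-0.152,0,0],[0.158,-0.152,0,0],[0.158,-0.152,0,0],[0.158,-0.152,0,0],[0.158,-0.152,0,0],[0.158,-0.152,0,0],[0.158,-0.152,0,0],[0.158,-0.152,0,0]]' 0.6 20; python3 d.py .4474 -.2275 .1 .2066
```

```text
t: 1.1
ee_pos: [0.4487, -0.226, 0.2239]
tcp_rot: [-3.141, 0.0, 0.206]
wrist_force: [1.6, 0.0, 0.3]
gripper_width: 0.6
finger_force: 0.0
turn units -0.001 shift after turn [-0.0081  0.0058  0.6194] without [-0.0081  0.0059  0.6194] mm [  -1.3   -1.5 -123.9] t 1.1 q6 0.73 rp [-3.1411e+00  3.0000e-04]
```

```bash
python3 -m jog '[[-0.008,0.006,0.2,0],[0,0,0.2,0],[0,0,0.2,0],[0,0,0.2,0],[0,0,0.1,0],[0,0,0.06,0],[0,0,0.04,0],[0,0,0,0],[0,0,0,0],[0,0,0,0]]' - 20; python3 d.py .4474 -.2275 .022 .2066; python3 - <<'E'
from h import *
c=read_camera('wrist'); cv2.imwrite('pics/w1.png',c['image'])
E
```

```text
t: 2.1
ee_pos: [0.4481, -0.2302, 0.0256]
tcp_rot: [3.139, -0.002, 0.206]
wrist_force: [0.6, 0.3, 0.4]
gripper_width: 0.599
finger_force: 0.0
turn units -0.0008 shift after turn [-0.0006 -0.0137  0.0181] without [-0.0006 -0.0137  0.0181] mm [-0.7  2.7 -3.6] t 2.1 q6 0.72 rp [ 3.1394e+00 -2.0000e-03]
```

View pics/w1.png

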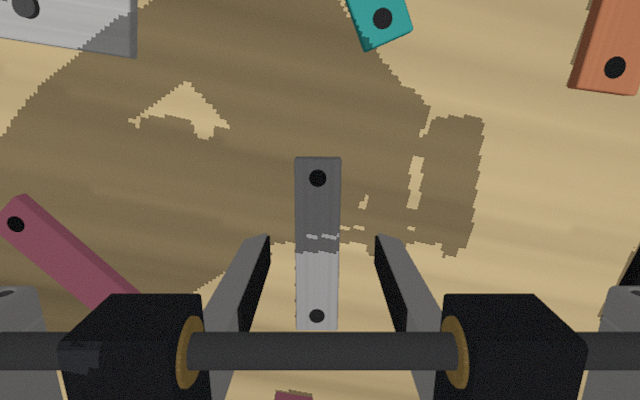

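The wrist view shows the fingers either side of the strap, with holes at (318,178) and (317,316). I lower the last bit, grip, then check the centre along its length.

```bash
python3 - <<'E'
from h import *
c=read_camera('wrist')
a,b=ray(c,318,178,.008),ray(c,317,316,.008);print(a,b,(a+b)/2,np.linalg.norm(a-b),np.arctan2(*(a-b)[1::-1]))
E
python3 -m jog '[[0,-0.007,0.012,0],[0,-0.006,0.008,0],[0,0,0,0],[0,0,0,0],[0,0,0,0],[0,0,0,0],[0,0,0,0],[0,0,0,0],[0,0,0,0],[0,0,0,0]]' 0.1 25; python3 d.py .4474 -.2275 .022 .2066
```

```text
[ 0.48626313 -0.22084463  0.008     ] [ 0.40747878 -0.2364826   0.008     ] [ 0.44687096 -0.22866362  0.008     ] 0.0803213620333324 0.19594399930530543
t: 3.2
ee_pos: [0.4464, -0.2268, 0.0202]
tcp_rot: [-3.142, 0.0, 0.206]
wrist_force: [-0.2, -0.5, -0.8]
gripper_width: 0.249
finger_force: 25.0
turn units -0.0008 shift after turn [ 0.0043  0.0045 -0.0091] without [ 0.0043  0.0045 -0.0091] mm [ 1.  -0.7  1.8] t 3.2 q6 0.72 rp [-3.1415e+00  1.0000e-04]
```

```bash
python3 -m jog '[[0,0,-0.14,0],[0,0,-0.12,-0.136],[0,0,-0.12,-0.14],[0,0,-0.12,-0.14],[0,0,-0.12,-0.14],[0,0,-0.1,-0.14],[0,0,0,-0.14],[0,0,0,-0.14],[0,0,0,-0.14],[0,0,0,-0.14]]'; python3 d.py .5608 -.0779 .165 1.625
```

```text
t: 4.2
ee_pos: [0.446, -0.2264, 0.1639]
tcp_rot: [-3.141, -0.001, 1.527]
wrist_force: [1.2, -0.1, -0.8]
gripper_width: 0.253
finger_force: 25.0
turn units -0.0935 shift after turn [ 0.7103  0.6136 -0.0057] without [ 0.7669  0.5412 -0.0057] mm [114.8 148.5   1.1] t 4.2 q6 -0.6 rp [-3.1407e+00 -7.0000e-04]
```

```bash
python3 -m jog '[[0,0,0,-0.0935],[0.118,0.102,0,0],[0.118,0.102,0,0],[0.118,0.102,0,0],[0.118,0.102,0,0],[0.118,0.102,0,0],[0.118,0.102,0,0],[0,0,0,0],[0,0,0,0],[0,0,0,0]]'; python3 d.py .5608 -.0079 .0615 1.625; python3 - <<'E'
from h import *
import pickle
c=read_camera('wrist'); cv2.imwrite('pics/w2.png',c['image']); pickle.dump(c,open('w2.pkl','wb'))
E
```

```text
t: 5.2
ee_pos: [0.561, -0.08, 0.1637]
tcp_rot: [-3.14, 0.0, 1.618]
wrist_force: [0.4, -0.5, -2.4]
gripper_width: 0.254
finger_force: 25.0
turn units -0.0063 shift after turn [0.36   0.0186 0.5112] without [0.3601 0.0163 0.5112] mm [  -0.2   72.1 -102.2] t 5.2 q6 -0.34 rp [-3.1401  0.    ]
```

View pics/w2.png

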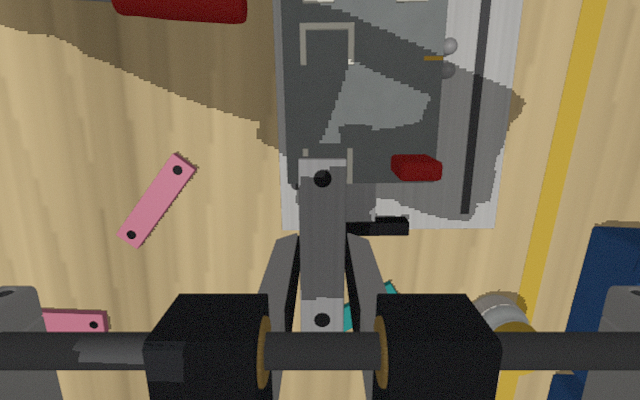

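The wrist view shows the held strap heading for its bay. The bay's far rib corners are at (300,24) and (354,23), the tick at (433,58), and the base's near corners at (283,228) and (497,228).

```bash
cat >> m.py <<'E'
print('---')
w=pickle.load(open('w2.pkl','rb'))
for uv,z,cc in(((300,24),.045,(-46.5,24,5)),((354,23),.045,(-7.5,24,5)),((433,58),.04,(53.5,0,0)),((302,67),.045,(-46.5,-4,5)),((350,184),.040,(0,-95,0)),((375,183),.04,(20,-95,0))):
    m=ray(w,*uv,z); print(m.round(4),((m-cp(*cc))*1e3).round(1))
for uv,b in(((283,228),(-70,-215,8)),((497,228),(130,-215,8))): 
    m=ray(w,*uv,.008);print('base',((m-W(q[:3],[b])[0])*1e3).round(1))
for v in((322,178),(321,320)): print(ray(w,*v,.152).round(4))
E
python3 m.py | sed '1,/---/d'
```

```text
[0.5389 0.0483 0.045 ] [ 0.8 -1.7 -0. ]
[0.5774 0.0507 0.045 ] [ 0.3 -1.3 -0. ]
[0.6382 0.0308 0.04  ] [-1.1 -0.6 -0. ]
[0.5413 0.0194 0.045 ] [ 1.7 -2.6 -0. ]
[ 0.5831 -0.0682  0.04  ] [-7.9 -1.9 -0. ]
[ 0.6034 -0.0664  0.04  ] [-7.5 -1.1 -0. ]
base [2.1 1.7 0. ]
base [3.4 0.6 0. ]
[ 0.5589 -0.0399  0.152 ]
[ 0.5622 -0.1202  0.152 ]
```

```bash
python3 -m jog '[[0.06,0.009,0,-0.006],[0.1,0.009,0,0],[0.1,0,0,0],[0.06,0,0.04,0],[0.035,0,0.1,0],[0,0,0.1,0],[0,0,0.1,0],[0,0,0.06,0],[0,0,0,0],[0,0,0,0]]'; python3 d.py .561 -.009 .061 1.622
```

```text
t: 6.25
ee_pos: [0.5618, -0.0085, 0.0844]
tcp_rot: [3.142, 0.0, 1.625]
wrist_force: [-0.3, 0.4, -1.4]
gripper_width: 0.252
finger_force: 25.0
turn units 0.0028 shift after turn [-0.0021 -0.0042  0.1168] without [-0.0021 -0.0042  0.1168] mm [ -0.8  -0.5 -23.4] t 6.25 q6 -0.22 rp [3.1415 0.    ]
```

```bash
python3 -m jog '[[-0.002,-0.004,0.03,0],[0,0,0.03,0],[0,0,0.02,0],[0,0,0.015,0],[0,0,0.01,0],[0,0,0.005,0],[0,0,0,0],[0,0,0,0],[0,0,0,0],[0,0,0,0]]'; python3 d.py .561 -.009 .0605 1.622
```

```text
t: 7.25
ee_pos: [0.5611, -0.0089, 0.0624]
tcp_rot: [3.141, 0.0, 1.625]
wrist_force: [0.1, 0.1, -2.9]
gripper_width: 0.254
finger_force: 25.0
turn units 0.0031 shift after turn [-0.0007 -0.0004  0.0097] without [-0.0007 -0.0004  0.0097] mm [-0.1 -0.1 -1.9] t 7.25 q6 -0.22 rp [3.1412e+00 1.0000e-04]
```

```bash
python3 -m jog '[[0,0,0.005,0],[0,0,0.004,0],[0,0,0.002,0],[0,0,0,0],[0,0,0,0],[0,0,0,0],[0,0,0,0],[0,0,0,0],[0,0,0,0],[0,0,0,0]]'; python3 d.py .561 -.009 .0605 1.622
```

```text
t: 8.25
ee_pos: [0.5609, -0.0088, 0.0602]
tcp_rot: [-3.142, -0.0, 1.625]
wrist_force: [-0.6, 0.2, 2.6]
gripper_width: 0.249
finger_force: 25.0
turn units 0.0031 shift after turn [-0.001   0.0005 -0.0016] without [-0.001   0.0005 -0.0016] mm [ 0.1 -0.2  0.3] t 8.25 q6 -0.22 rp [-3.1415 -0.    ]
```

Contact at the expected height, +2.6 N. I release the strap and back up.

```bash
python3 -m jog '[[0,0,0,0],[0,0,0,0],[0,0,0,0],[0,0,-0.05,0],[0,0,-0.1,0],[0,0,-0.15,0],[0,0,-0.15,0],[0,0,-0.15,0],[-0.1,0,0,0],[-0.15,0,0,0]]' 0.45; python3 d.py .5913 -.3436 .18 .0856; python3 - <<'E'
from h import *
import pickle
c=read_camera('wrist'); cv2.imwrite('pics/w3.png',c['image']); pickle.dump(c,open('w3.pkl','wb'))
E
```

```text
t: 9.25
ee_pos: [0.565, -0.0583, 0.1829]
tcp_rot: [3.137, 0.001, 1.628]
wrist_force: [-0.2, 0.4, -0.3]
gripper_width: 0.45
finger_force: 0.0
turn units 1.473 shift after turn [0.0091 1.4326 0.0145] without [-1.4318  0.0497  0.0145] mm [  26.3 -285.3   -2.9] t 9.25 q6 -0.31 rp [3.137e+00 1.000e-03]
```

View pics/w3.png

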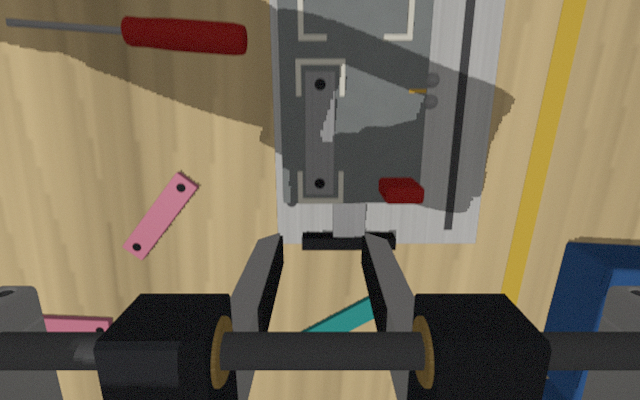

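The strap lies in its bay between the ribs, holes at (320,84) and (320,184). On to the link.

```bash
python3 -m jog '[[-0.17,0.006,0,0],[-0.18,0.006,0,0],[-0.18,0.006,0,0],[-0.18,0.006,0,0],[-0.18,0.006,0,0],[-0.18,0.006,0,0],[-0.18,0.006,0,0],[-0.18,0.006,0,0],[0,0,0,0.14],[0,0,0,0.14]]' 0.6; python3 -m jog '[[0,0,0,0.14],[0,0,0,0.14],[0,0,0,0.14],[0,0,0,0.14],[0,0,0,0.14],[0,0,0,0.14],[0,0,0,0.14],[0,0,0,0.14],[0,0,0,0.073],[0,0,0,0]]'; python3 d.py .5913 -.3436 .022 .0856
```

```text
t: 10.3
ee_pos: [0.5885, -0.3455, 0.1803]
tcp_rot: [3.141, 0.0, 1.324]
wrist_force: [0.8, -0.8, -0.1]
gripper_width: 0.597
finger_force: 0.0
t: 11.3
ee_pos: [0.5889, -0.3439, 0.1806]
tcp_rot: [3.141, -0.0, 0.083]
wrist_force: [0.2, 0.5, -0.2]
gripper_width: 0.599
finger_force: 0.0
turn units -0.0027 shift after turn [ 1.210e-02 -3.000e-04  7.931e-01] without [ 1.210e-02 -3.000e-04  7.931e-01] mm [   2.4    0.3 -158.6] t 11.3 q6 0.83 rp [ 3.1412e+00 -4.0000e-04]
```

```bash
python3 -m jog '[[0.012,0,0.15,0],[0,0,0.15,0],[0,0,0.1,0],[0,0,0.1,0],[0,0,0.1,0],[0,0,0,0],[0,0,0,0],[0,0,0,0],[0,0,0,0],[0,0,0,0]]'; cat > lk.py <<'E'
from h import *
c=read_camera('wrist'); im=c['image']; hsv=cv2.cvtColor(im,cv2.COLOR_BGR2HSV)
m=cv2.inRange(hsv,(3,120,60),(13,255,255)); n,l,st,ce=cv2.connectedComponentsWithStats(m)
k=1+np.argmax(st[1:,4]); print(st[k])
y,x=np.nonzero(l==k); P=np.array([ray(c,a,b,.008)[:2] for a,b in zip(x,y)],np.float32)
print(cv2.minAreaRect(P*1000))
E
python3 lk.py; python3 d.py .5913 -.3436 .021 .0856
```

```text
t: 12.3
ee_pos: [0.5919, -0.3441, 0.0615]
tcp_rot: [3.14, -0.002, 0.083]
wrist_force: [0.4, 0.2, -0.0]
gripper_width: 0.601
finger_force: 0.0
[ 298  173   49  105 4535]
((591.6958618164062, -344.6556091308594), (70.39076232910156, 29.680118560791016), 4.151605606079102)
turn units -0.0026 shift after turn [-0.0018 -0.0023  0.201 ] without [-0.0019 -0.0023  0.201 ] mm [ -0.4   0.4 -40.2] t 12.35 q6 0.84 rp [ 3.1404e+00 -1.3000e-03]
```

```bash
python3 -m jog '[[0,0.003,0.08,0.01],[0,0,0.06,0],[0,0,0.04,0],[0,0,0.022,0],[0,0,0,0],[0,0,0,0],[0,0,0,0],[0,0,0,0],[0,0,0,0],[0,0,0,0]]' && python3 -m jog '[[0,0,0,0],[0,0,0,0],[0,0,0,0],[0,0,0,0],[0,0,0,0],[0,0,-0.1,0],[0,0,-0.15,0],[0,0,-0.15,0],[0,0,-0.15,0],[0,0,-0.15,0]]' 0.1 25; python3 d.py .5824 .0870 .155 .054
```

```text
t: 13.35
ee_pos: [0.5912, -0.3442, 0.0195]
tcp_rot: [3.142, -0.0, 0.072]
wrist_force: [0.2, -0.1, 0.6]
gripper_width: 0.597
finger_force: 0.0
t: 14.35
ee_pos: [0.5908, -0.3439, 0.1602]
tcp_rot: [-3.141, 0.001, 0.072]
wrist_force: [-0.4, -0.2, -1.6]
gripper_width: 0.319
finger_force: 25.0
turn units 0.0174 shift after turn [ 0.0746 -2.1534  0.0259] without [ 0.1139 -2.1517  0.0259] mm [ -8.4 430.9  -5.2] t 14.35 q6 0.84 rp [-3.1408e+00  9.0000e-04]
```

```bash
python3 -m jog '[[0.015,-0.2,0,0.017],[0.0075,-0.225,0,0],[0.0075,-0.225,0,0],[0.0075,-0.225,0,0],[0.0075,-0.225,0,0],[0.0075,-0.225,0,0],[0.0075,-0.225,0,0],[0.0075,-0.225,0,0],[0.007,-0.225,0,0],[0,-0.153,0,0]]' && python3 -m jog '[[0,0,0.1,0],[0,0,0.1,0],[0,0,0.08,0],[0,0,0.05,0],[0,0,0.03,0],[0,0,0,0],[0,0,0,0],[0,0,0,0],[0,0,0,0],[0,0,0,0]]'; python3 d.py .5824 .0870 .0602 .054; python3 - <<'E'
from h import *
import pickle
c=read_camera('wrist'); cv2.imwrite('pics/w4.png',c['image']); pickle.dump(c,open('w4.pkl','wb'))
E
```

```text
t: 15.35
ee_pos: [0.5811, 0.0896, 0.1593]
tcp_rot: [-3.141, 0.001, 0.056]
wrist_force: [0.1, -0.6, -2.1]
gripper_width: 0.317
finger_force: 25.0
t: 16.35
ee_pos: [0.5824, 0.0865, 0.0883]
tcp_rot: [3.142, -0.001, 0.054]
wrist_force: [-0.6, -0.6, -1.4]
gripper_width: 0.314
finger_force: 25.0
turn units 0.0003 shift after turn [ 1.000e-04 -2.300e-03  1.404e-01] without [ 1.000e-04 -2.300e-03  1.404e-01] mm [ -0.    0.5 -28.1] t 16.35 q6 1.52 rp [ 3.1416e+00 -1.2000e-03]
```

View pics/w4.png

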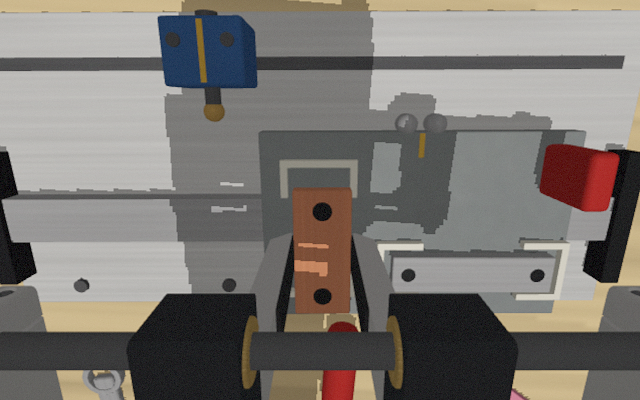

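The link is held above its bay. The far rib's outer corners are at (281,162) and (357,161), the tick at (422,146), the station line from (200,18) to (205,82), and the plate corners at (261,131) and (585,130).

```bash
cat >> m.py <<'E'
print('+++')
w=pickle.load(open('w4.pkl','rb'))
for uv,z,cc in(((281,162),.045,(44,82.5,5)),((357,161),.045,(44,37.5,5)),((422,146),.04,(53.5,0,0)),((261,131),.04,(60,95,0)),((585,130),.04,(60,-95,0))):
    m=ray(w,*uv,z); print(m.round(4),((m-cp(*cc))*1e3).round(1))
for p,z in(((200,18),.048),((205,82),.048),((422,146),.04),((214,112),.034)): print('base-frame',inb(ray(w,*p,z)).round(4))
for v in((322,212),(322,296)): print(ray(w,*v,.0765).round(4))
E
python3 m.py | sed '1,/+++/d'
```

```text
[0.6244 0.1117 0.045 ] [-0.9 -1.6 -0. ]
[0.6274 0.068  0.045 ] [-0.4 -0.3 -0. ]
[0.6374 0.0303 0.04  ] [-1.8 -1.1  0. ]
[0.6409 0.1241 0.04  ] [ 0.3 -2.5  0. ]
[ 0.6517 -0.0623  0.04  ] [0.8 0.8 0. ]
base-frame [0.1179 0.0526]
base-frame [0.0867 0.0527]
base-frame [ 0.0516 -0.0683]
base-frame [0.0706 0.0533]
[0.6055 0.087  0.0765]
[0.5578 0.0844 0.0765]
```

```bash
python3 -m jog '[[0,-0.004,0.04,0],[0,0,0.04,0],[0,0,0.03,0],[0,0,0.015,0],[0,0,0.008,0],[0,0,0.004,0],[0,0,0,0],[0,0,0,0],[0,0,0,0],[0,0,0,0]]'; python3 d.py .582 .0874 .0597 .054
```

```text
t: 17.4
ee_pos: [0.5821, 0.0874, 0.0605]
tcp_rot: [-3.142, -0.0, 0.054]
wrist_force: [0.5, -0.5, -1.9]
gripper_width: 0.313
finger_force: 25.0
turn units 0.0004 shift after turn [-0.0004 -0.0002  0.004 ] without [-0.0004 -0.0002  0.004 ] mm [-0.1  0.  -0.8] t 17.4 q6 1.52 rp [-3.1416e+00 -5.0000e-04]
```

```bash
python3 -m jog '[[0,0,0.003,0],[0,0,0.002,0],[0,0,0,0],[0,0,0,0],[0,0,0,0],[0,0,0,0],[0,0,0,0],[0,0,0,0],[0,0,0,0],[0,0,0,0]]'
```

```text
t: 18.4
ee_pos: [0.582, 0.0874, 0.0596]
tcp_rot: [3.142, -0.0, 0.054]
wrist_force: [-2.5, -1.3, 4.7]
gripper_width: 0.316
finger_force: 25.0
```

```bash
python3 -m jog '[[0,0,0,0],[0,0,0,0],[0,0,0,0],[0,0,-0.05,0],[0,0,-0.1,0],[0,0,-0.15,0],[0,0,-0.1,0],[0,0,-0.1,0],[0,0,0,0],[0,0,0,0]]' 0.45; python3 d.py .6275 -.0485 .16 .054;
```

```text
t: 19.4
ee_pos: [0.5819, 0.0874, 0.1594]
tcp_rot: [3.142, -0.001, 0.054]
wrist_force: [0.1, 0.5, -0.7]
gripper_width: 0.451
finger_force: 0.0
turn units 0.0004 shift after turn [ 0.1908  0.6907 -0.0029] without [ 0.1904  0.6907 -0.0029] mm [  45.6 -135.9    0.6] t 19.4 q6 1.52 rp [ 3.1416e+00 -7.0000e-04]
```

```bash
python3 -m jog '[[0.04,0.14,0,0],[0.04,0.14,0,0],[0.04,0.14,0,0],[0.04,0.14,0,0],[0.03,0.131,0,0],[0,0,0.05,0],[0,0,0.05,0],[0,0,0,0],[0,0,0,0],[0,0,0,0]]' 0.45; python3 d.py .6275 -.0485 .068 .054; python3 - <<'E'
from h import *
import pickle
c=read_camera('wrist'); cv2.imwrite('pics/w5.png',c['image']); pickle.dump(c,open('w5.pkl','wb'))
E
```

```text
t: 20.4
ee_pos: [0.6272, -0.0474, 0.1392]
tcp_rot: [-3.141, 0.0, 0.056]
wrist_force: [-0.7, -0.0, -0.2]
gripper_width: 0.448
finger_force: 0.0
turn units 0.0018 shift after turn [0.001  0.0053 0.3562] without [0.001  0.0053 0.3562] mm [  0.3  -1.1 -71.2] t 20.4 q6 1.3 rp [-3.1414e+00  1.0000e-04]
```

View pics/w5.png

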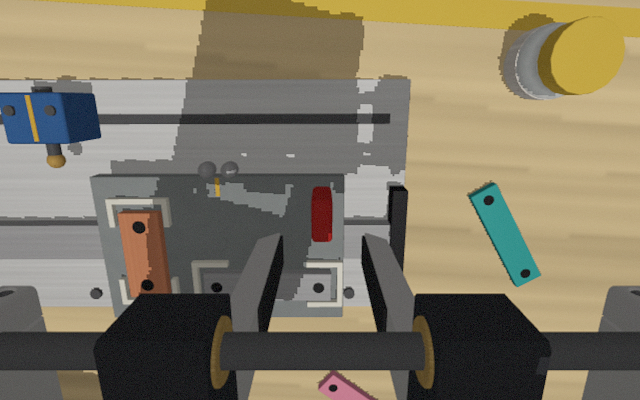

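The link sits between its ribs (holes at (139,228) and (148,286)), and the fin is between the fingers at (312–332, 187–240). A numeric check follows.

```bash
cat >> m.py <<'E'
print('===')
w=pickle.load(open('w5.pkl','rb'))
a,b=ray(w,139,228,.048),ray(w,148,286,.048); t=ray(w,217,187,.04)
print('link',(a+b)/2,np.linalg.norm(a-b),'yaw',np.arctan2(*(a-b)[1::-1]),'rel tick',inb((a+b)/2)-inb(t),'tick',inb(t))
a,b=ray(w,216,287,.048),ray(w,318,287,.048); print('strap rel tick',inb((a+b)/2)-inb(t),np.linalg.norm(a-b))
print('line',[inb(ray(w,*p,.048)) for p in((28,94),(37,140))])
print('fin', [ray(w,*p,.08).round(4) for p in((312,187),(331,187))])
E
python3 m.py | sed '1,/===/d'
python3 -m jog '[[0,0.005,0.06,0],[0,0,0.08,0],[0,0,0.08,0],[0,0,0.08,0],[0,0,0.04,0],[0,0,0.016,0],[0,0,0,0],[0,0,0,0],[0,0,0,0],[0,0,0,0]]' 0.45
```

```text
link [0.58058492 0.0862098  0.048     ] 0.04841732424786282 yaw 0.06427793540342264 rel tick [-0.05397058  0.05820354] tick [ 0.05184365 -0.06756984]
strap rel tick [-0.07885406 -0.03548766] 0.0801873419747024
line [array([0.11828125, 0.0528915 ]), array([0.08738841, 0.05337419])]
fin [array([ 0.6514, -0.0406,  0.08  ]), array([ 0.6521, -0.0526,  0.08  ])]
t: 21.45
ee_pos: [0.6281, -0.0497, 0.0689]
tcp_rot: [3.141, -0.002, 0.054]
wrist_force: [0.3, -0.1, 0.6]
gripper_width: 0.45
finger_force: 0.0
```

```bash
python3 -m jog '[[0,0,0,0],[0,0,0,0],[0,0,0,0],[0,0,0,0],[0,0,0,0],[0,0,0,0],[0,0,0,0],[0,0,0,0],[0,0,0,0],[0,0,0,0]]' 0 40; python3 -c "
from h import *
print(sense()['ee_pos'])"
```

```text
t: 22.45
ee_pos: [0.6274, -0.0495, 0.0681]
tcp_rot: [-3.142, -0.0, 0.054]
wrist_force: [-0.5, 1.1, 0.3]
gripper_width: 0.148
finger_force: 40.0
[ 0.62744869 -0.04950093  0.06811617]
```

```bash
python3 -m jog '[[0,-0.02,0,0],[0,-0.04,0,0],[0,-0.06,0,0],[0,-0.06,0,0],[0,-0.06,0,0],[0,-0.06,0,0],[0,-0.06,0,0],[0,-0.06,0,0],[0,-0.04,0,0],[0,-0.02,0,0]]'; python3 -m jog '[[0,0,0,0],[0,0,0,0],[0,0,0,0],[0,0,0,0],[0,0,0,0],[0,0,0,0],[0,0,0,0],[0,0,0,0],[0,0,0,0],[0,0,0,0]]'
```

```text
t: 23.45
ee_pos: [0.6219, 0.0475, 0.0681]
tcp_rot: [-3.141, 0.001, 0.055]
wrist_force: [-2.6, -2.6, 3.0]
gripper_width: 0.145
finger_force: 40.0
t: 24.45
ee_pos: [0.6219, 0.0462, 0.0681]
tcp_rot: [-3.142, 0.001, 0.054]
wrist_force: [-5.0, 1.2, 6.1]
gripper_width: 0.145
finger_force: 40.0
```

```bash
python3 -m jog '[[-0.003,-0.01,-0.003,0],[0,-0.01,0,0],[0,-0.01,0,0],[0,-0.01,0,0],[0,0,0,0],[0,0,0,0],[0,0,0,0],[0,0,0,0],[0,0,0,0],[0,0,0,0]]'; python3 -m jog '[[0,-0.005,0,0],[0,-0.005,0,0],[0,-0.005,0,0],[0,-0.005,0,0],[0,0,0,0],[0,0,0,0],[0,0,0,0],[0,0,0,0],[0,0,0,0],[0,0,0,0]]'
```

```text
t: 25.45
ee_pos: [0.6213, 0.0546, 0.0682]
tcp_rot: [-3.141, -0.001, 0.054]
wrist_force: [4.8, 0.8, -10.7]
gripper_width: 0.15
finger_force: 40.0
t: 26.45
ee_pos: [0.6212, 0.0565, 0.0682]
tcp_rot: [3.139, -0.0, 0.054]
wrist_force: [4.9, -3.8, -10.2]
gripper_width: 0.144
finger_force: 40.0
```

```bash
python3 -m jog '[[0.0015,-0.004,0.002,0],[0,-0.004,0,0],[0,-0.004,0,0],[0,0,0,0],[0,0,0,0],[0,0,0,0],[0,0,0,0],[0,0,0,0],[0,0,0,0],[0,0,0,0]]'; python3 -m jog '[[0,-0.004,0,0],[0,-0.004,0,0],[0,-0.004,0,0],[0,0,0,0],[0,0,0,0],[0,0,0,0],[0,0,0,0],[0,0,0,0],[0,0,0,0],[0,0,0,0]]'
```

```text
t: 27.45
ee_pos: [0.6212, 0.0574, 0.0682]
tcp_rot: [3.137, 0.0, 0.054]
wrist_force: [3.3, -7.6, -7.7]
gripper_width: 0.144
finger_force: 40.0
t: 28.45
ee_pos: [0.621, 0.0607, 0.0682]
tcp_rot: [3.138, 0.0, 0.054]
wrist_force: [2.9, -6.4, -7.8]
gripper_width: 0.144
finger_force: 40.0
```

```bash
python3 -m jog '[[0,-0.004,0.002,0],[0,-0.004,0,0],[0,-0.002,0,0],[0,0,0,0],[0,0,0,0],[0,0,0,0],[0,0,0,0],[0,0,0,0],[0,0,0,0],[0,0,0,0]]'; python3 -m jog '[[0,-0.004,0,0],[0,-0.004,0,0],[0,-0.002,0,0],[0,0,0,0],[0,0,0,0],[0,0,0,0],[0,0,0,0],[0,0,0,0],[0,0,0,0],[0,0,0,0]]'
```

```text
t: 29.45
ee_pos: [0.6208, 0.0652, 0.0681]
tcp_rot: [-3.141, 0.0, 0.055]
wrist_force: [-0.3, -1.7, -1.5]
gripper_width: 0.148
finger_force: 40.0
t: 30.45
ee_pos: [0.6207, 0.0677, 0.0681]
tcp_rot: [-3.141, 0.0, 0.054]
wrist_force: [-3.2, 3.3, 3.6]
gripper_width: 0.15
finger_force: 40.0
```

```bash
python3 -m jog '[[-0.001,-0.004,-0.001,0],[0,-0.004,0,0],[0,-0.002,0,0],[0,0,0,0],[0,0,0,0],[0,0,0,0],[0,0,0,0],[0,0,0,0],[0,0,0,0],[0,0,0,0]]'; python3 -m jog '[[0,-0.004,0,0],[0,-0.004,0,0],[0,0,0,0],[0,0,0,0],[0,0,0,0],[0,0,0,0],[0,0,0,0],[0,0,0,0],[0,0,0,0],[0,0,0,0]]'
```

```text
t: 31.45
ee_pos: [0.6206, 0.0691, 0.0681]
tcp_rot: [-3.142, -0.0, 0.054]
wrist_force: [-1.2, 0.9, 2.6]
gripper_width: 0.144
finger_force: 40.0
t: 32.45
ee_pos: [0.6204, 0.0713, 0.0681]
tcp_rot: [-3.141, -0.0, 0.054]
wrist_force: [-1.1, 5.1, 2.9]
gripper_width: 0.147
finger_force: 40.0
```

```bash
python3 -m jog '[[0,-0.003,0,0],[0,-0.003,0,0],[0,0,0,0],[0,0,0,0],[0,0,0,0],[0,0,0,0],[0,0,0,0],[0,0,0,0],[0,0,0,0],[0,0,0,0]]'; python3 -m jog '[[0,-0.003,0,0],[0,0,0,0],[0,0,0,0],[0,0,0,0],[0,0,0,0],[0,0,0,0],[0,0,0,0],[0,0,0,0],[0,0,0,0],[0,0,0,0]]'; python3 - <<'E'
from h import *
import pickle
c=read_camera('wrist'); pickle.dump(c,open('w6.pkl','wb')); cv2.imwrite('pics/w6.png',c['image'][130:330,100:500].repeat(2,0).repeat(2,1)); 
w=[-0]
cv2.imwrite('pics/w6.png',cv2.resize(c['image'],None,fx=1.25,fy=1.25,interpolation=cv2.INTER_CUBIC))
E
```

```text
t: 33.45
ee_pos: [0.6204, 0.0719, 0.0681]
tcp_rot: [-3.142, -0.0, 0.054]
wrist_force: [-0.3, 3.4, 1.5]
gripper_width: 0.144
finger_force: 40.0
t: 34.45
ee_pos: [0.6204, 0.0725, 0.0681]
tcp_rot: [-3.141, -0.0, 0.054]
wrist_force: [0.3, 4.9, 2.0]
gripper_width: 0.143
finger_force: 40.0
```

View pics/w6.png

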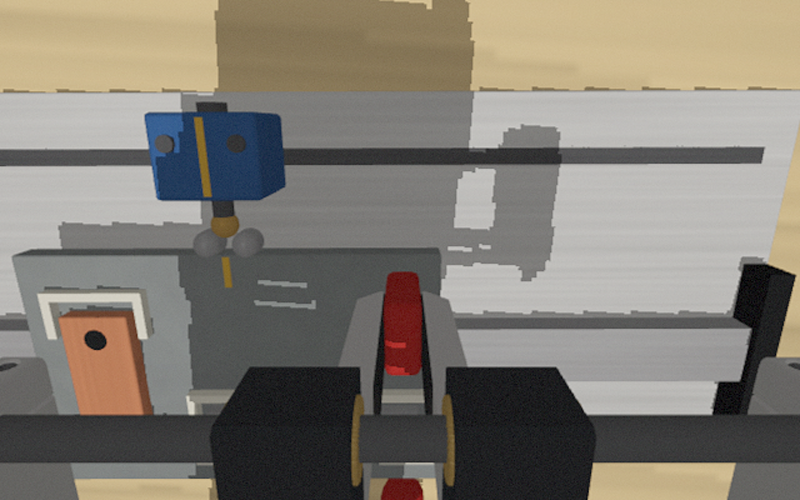

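The ball at (225,225) has dropped between the noses at (209,243) and (248,242). The tick is at (227.5,272) and the station line runs (200,118)–(207,196), all in 1.25× pixels. I convert these to an offset along the rail.

```bash
cat >> m.py <<'E'
print('***')
w=pickle.load(open('w6.pkl','rb'))
S=lambda p,z:inb(ray(w,(p[0]+.5)/1.25-.5,(p[1]+.5)/1.25-.5,z))*1e3
for n,p,z in(('nose+',(209,243),.034),('nose-',(248,242),.034),('ball',(225,225),.034),('tick',(227.5,258),.04),('tick2',(228,287),.04),('l0',(200,118),.048),('l1',(207,196),.048)): print(n,S(p,z).round(2))
# tick centroid by colour
hsv=cv2.cvtColor(w['image'],cv2.COLOR_BGR2HSV); m=cv2.inRange(hsv,(15,130,80),(32,255,255))
for n,(x0,x1,y0,y1),z in(('tick',(170,195,205,232),.04),('line',(145,180,92,160),.048),('ball',(165,195,170,192),.034)):
    y,x=np.nonzero(m[y0:y1,x0:x1]); print(n,len(x),inb(ray(w,x.mean()+x0,y.mean()+y0,z)).round(4))
E
python3 m.py | sed '1,/\*\*\*/d'
```

```text
nose+ [63.28 61.42]
nose- [63.76 43.78]
ball [71.6  53.31]
tick [58.03 51.35]
tick2 [44.42 52.56]
l0 [117.25  52.81]
l1 [86.79 53.66]
tick 129 [0.0515 0.0524]
line 376 [0.1028 0.0536]
ball 291 [0.0712 0.0535]
```

The offset is about 1 mm short of the notch and still pulling forward. I advance 1 mm.

```bash
python3 -m jog '[[0,-0.003,0,0],[0,-0.003,0,0],[0,0,0,0],[0,0,0,0],[0,0,0,0],[0,0,0,0],[0,0,0,0],[0,0,0,0],[0,0,0,0],[0,0,0,0]]'; cat > chk.py <<'E'
from h import *
q=[0.58220225,0.09567741,0.05410226]; cs,sn=np.cos(q[2]),np.sin(q[2])
for i in range(4):
    w=read_camera('wrist'); hsv=cv2.cvtColor(w['image'],cv2.COLOR_BGR2HSV); m=cv2.inRange(hsv,(15,130,80),(32,255,255)); r=[]
    for x0,x1,y0,y1,z in((170,195,205,232,.04),(145,180,92,160,.048)):
        y,x=np.nonzero(m[y0:y1,x0:x1]); d=ray(w,x.mean()+x0,y.mean()+y0,z)[:2]-q[:2]; r.append(1e3*(-sn*d[0]+cs*d[1]))
    s=sense(); print(np.round(r,2),round(r[0]-r[1],2),s['wrist_force'].round(1),s['ee_pos'].round(4))
E
python3 chk.py
```

```text
t: 35.5
ee_pos: [0.6203, 0.0733, 0.0681]
tcp_rot: [3.141, -0.0, 0.054]
wrist_force: [1.0, 1.1, 2.3]
gripper_width: 0.149
finger_force: 40.0
[53.2  53.63] -0.43 [0.4 1.7 2.3] [0.6203 0.0734 0.0681]
[53.22 53.62] -0.4 [1.3 1.  2.1] [0.6203 0.0734 0.0681]
[53.22 53.61] -0.39 [0.2 1.2 1.8] [0.6203 0.0734 0.0681]
[53.23 53.62] -0.39 [1.2 0.9 2.6] [0.6203 0.0734 0.0681]
```

```bash
python3 -m jog '[[0,0,0,0],[0,0,0,0],[0,0,0,0],[0,0,0,0],[0,0,0,0],[0,0,0,0],[0,0,0,0],[0,0,0,0],[0,0,0,0],[0,0,0,0]]' && python3 chk.py | tail -1 && python3 -c "
from plant import *
print(close_job())"
```

```text
t: 36.7
ee_pos: [0.6203, 0.0735, 0.0681]
tcp_rot: [3.141, -0.0, 0.054]
wrist_force: [1.4, 0.3, 1.9]
gripper_width: 0.145
finger_force: 40.0
[53.35 53.6 ] -0.25 [ 1.2 -1.   2. ] [0.6203 0.0735 0.0681]
the job is handed in; nothing more can be done
None
```

I handed the job in at about 37 s: the strap and link measured within about 2 mm of their bay centres before the slide, and the carriage sits about 0.3 mm short of the notch by camera with the red grip held at 40 N; no verdict was returned.

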